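# Pin the tacked tube down in its welding jig

## Robot

A 6-joint arm with a two-finger parallel gripper is mounted at the origin on a cart in front of the work surface, level with it; the furniture and walls round the work are solid. World frame = base frame: x ahead of the robot, y to its left, z up, the work surface at z = 0. Lengths are in m, angles in rad, forces in N, time in s.
With the tool pointing down it reaches from about 0.25 to 0.725 m from the base axis. Payload 4 kg.
Tool frame: the origin (TCP) lies at the very end of the fingers, on their centre line; the grasp point (between the pads) lies 19 mm behind it; z points along the fingers, y is the line along which they close (so a half turn about z gives the same grasp; the last joint's range is limited). The gripper opens to 85 mm and grips with 20 to 120 N. Pads are 22 mm wide; open, the fingers measure 114 mm over their backs; the gripper's body (76 mm by 85 mm) begins 54 mm behind the grasp point. The pads swing forward as they close: fully open they stand 13 mm farther back than shut.
Start: joints at [0, 0.241, 0.005, 1.335, 0, 1.571], TCP at [0.5, -0, 0.231] pointing down, gripper open.
Joint ranges: [-2.72, 2.72], [-1.05, 1.87], [-1.09, 1.28], [-1.99, 2.15], [-1.42, 1.44], [-3.14, 3.14]. Speed limits (rad/s): [2.79, 2.79, 3.14, 3.14, 3.14, 3.14].

## Interface

Orientations are given as a unit quaternion [x, y, z, w].
In Python, from workcell import bot, vision, workorder gives the robot as it stands.
- The arm moves only by the shell command python3 -m creep 'ROWS' [OPENING]. ROWS is JSON, a list of rows, each a list of 2 entries, a list of its own where there are three numbers: the shift along the tool's x, y, z in mm, then the turn, a rotation vector about the tool's x, y, z in rad. In form: [[[dx, dy, dz], [wx, wy, wz]], ...]. A call has 1 to 12 rows; each row shifts and turns the commanded pose from where the row before left it, along the tool's axes as they then stand; what a row does not reach is not made up. A row lasts 1/8 s, in which the tool goes at most 62.5 mm and 10.7 degrees, less where a joint would pass 70% of its speed; a pose out of reach is approached as far as the arm can. A call is refused whole if a number of a shift passes 62.5 or a number of a turn 0.188, either way. A call with a gripper value outside its range is refused whole. OPENING is the finger opening in mm, from 0 to 85.4, set as the call begins (- or left out, the last holds). The fingers move at their own pace and stop on an object; the grip force is fixed at half the most. Time passes only in rows, so rows that do not move let the fingers close. It gives the time, the measured TCP pose, the force, the opening and the grip force at its end, in the units of the state.
- bot.get_obs(): the state, without advancing time (a new reading comes with each control period).
- vision.camera(name): name is "scene" or "side" or "wrist"; returns a dict with "image" (480x640x3 uint8, blue, green, red), "z_map" (480x640 float32, m along the optical axis (not along the pixel's ray), 0 where there is no reading), "K" (3x3 intrinsics, pixels), "rvec" (rotation vector, rad) and "tvec" (3), from world to camera coordinates, as OpenCV has them; the wrist camera has in their place "tool_from_camera" (4x4, takes a point from camera to tool coordinates, whose origin is the TCP and whose axes are the flange's). Camera axes: x right, y down, z forward; pixel columns grow to the right and rows downward; lengths in m; the calibration is good to about 2 mm. A picture is of the moment at which its call begins: read the wrist's pose just before it.
- workorder.job_done(): hands the job in; it is judged then, once.
Trained networks look in a picture, given as the dict that the camera call returned (one of the last four; its "shot" number tells which), for a name from the list of things; names that differ only in an ending like _2 or _b are one class to them, and where a whole thing is asked for, a point or a joint stands for the part that bears it (a point fixed in the world has none). Each returns a list of dicts, best first, with "score" (0 to 1); they miss things now and then, are a little off and sometimes report something else, mostly with a low value. They report only what shows in the picture. A call takes as long as a camera call.
- vision.spot_in(picture, query): "position" ([column, row] in pixels, amid what is visible of it).
- vision.place_of(picture, query): "position" ([column, row] in pixels: a listed point, or the origin of a listed thing).
The state is a dict: "clock": time; "joint_pos": joint angles; "joint_vel": joint speeds; "tau": joint torques, N m; "eef_pos": TCP position; "tool_rot": TCP orientation; "ft_force": force on the tool from outside, world axes, zero at the start; "ft_torque": the same for the moment, N m; "grip_width": finger opening in m; "grasp_force": force on a finger pad.
Only numpy, scipy, OpenCV 4.12 (cv2) and the standard library are available. Lean on these libraries where they do the work, as an engineer would, in place of code of your own. Each camera call takes 0.05 s, during which the arm holds its last target. There are 200 camera calls.

## Task

The tacked tube in the welding jig has to be pinned down before it is finish-welded. Take the long hold-down pin (the one with the square head) out of the rack, lower it into the tube and sweep its nose gently over the bottom, feeling in a spiral, until it drops into the blind hole hidden there; then lower it fully home, collar flat on the tube's rim, and let go. Finally swing the jig's keeper arm over the pin's head up to its stop, leaving the other pins in the rack and everything else where it is.

Things in the scene. Friction and masses are not known exactly. Their poses are not given: they have to be found in the camera images.
- pin_head (a point): Centre of the square head of the bare-steel hold-down pin (0.3 to 0.5 kg, loose), the only square-headed pin of the three; it starts upright in one of the rack's three holes (which one varies), collar lying on the rack. Head 24 x 24 mm across flats, 30 mm tall (15 mm above and below this point). z runs up along the pin, x and y are square to the head's flats.
- hold_pin: The same pin; origin at the centre of its collar's underside, 20 mm below the head's centre. Collar: round, 58 mm wide, 5 mm thick, between head and shank. Shank: round, 16 mm thick, 103 mm long below the collar, so its nose ends 123 mm below the head's centre; the nose is chamfered (11 mm flat end, chamfer 4 mm high).
- tube_mouth (a point): Centre of the open top rim of the upright brown steel tube (outer diameter 63 mm, bore about 46 mm, fixed), 111 mm above the table; z up, x points from the tube to the keeper's post. The tube's flat bottom lies 85 mm below. With the pin home, its collar lies on the rim and its head's centre is 20 mm above this point; standing on the bottom beside the hole it is 38 mm above.
- jig: Fixed jig on a 170 x 126 mm base plate; origin on the tube's axis at table level, x towards the post. The blind hole in the tube's bottom (18 mm wide, 20 mm deep) is deep in the dark, out of sight unless one looks straight down it; its centre lies 4 to 7 mm off the tube's axis in a direction that varies and no sensor tells. More than 60 N of the pin on the bottom spoils the job. All is oiled.
- keeper_knob (a point): Centre of the round black knob (18 mm wide, 28 mm tall, upright) on the free end of the keeper arm, 174 mm above the table; push it or pinch it from above. The flat arm (22 mm wide, 7 mm thick) lies under it, underside 149 mm and top 156 mm above the table: 3 mm over the head of a pin that is home, so it cannot pass over one that is not.
- keeper_hinge (a point): Point on the keeper arm's vertical hinge axis, on the round post (22 mm wide) 72 mm from the tube's axis; the knob's centre moves level on a circle of 110 mm radius about it.
- keeper (a joint): Keeper arm's angle in rad: 0 at its stop, the arm lying from the post straight across the tube's mouth; grows to 2.0 as it swings open (counter-clockwise seen from above). Starts at 1.3 to 1.7. It needs about 1 N at the knob and stays where it is left.
- rack: Fixed grey sheet-steel pin rack, 84 x 256 mm, top 112 mm above the table, three 24 mm holes 85 mm apart along its y axis. Origin under its middle at table level.
- short_pin: Another pin in the rack, to be left there: round head 28 mm wide and 22 mm tall, collar 40 mm, shank 16 x 55 mm. Origin at the centre of its collar's underside.
- thin_pin: Another pin in the rack, to be left there: slim round head 18 mm wide and 34 mm tall, collar 44 mm, shank 12 x 88 mm. Origin at the centre of its collar's underside.
- elbow: Bystander: pipe elbow 36 x 76 x 20 mm lying on the table; origin under its middle.
- bush: Bystander: thick bush, 38 mm wide, 58 mm long, lying; origin under its middle.
- stub_pin: Bystander: turned stub pin, 25 mm wide, 36 mm long, lying; origin under its middle.
- chipping_hammer: Bystander: chipping hammer 115 x 220 x 23 mm lying; origin under its middle.
- shaft: Bystander: ground shaft, 31 mm wide, 200 mm long, lying; origin under its middle.

How it is judged:
By the outcome, as a careful person would: the job done as asked, in the order asked, and still so for the second after the job is handed in, with the robot touching nothing.
It also fails if it takes over 72 s, if anything falls off the work surface, if the arm or the gripper's body presses on something with over 40 N, if the wrist force passes 120 N, or if a joint passes its speed limit or range.

## Working session

There is one attempt and no reset: what is moved stays moved. The work goes in short steps, Python scripts to look and compute and a shell command to move; the robot and the scene stay as the last step left them, time stands still between calls to the robot, and variables do not carry over. Pictures are saved under pics/ and viewed, at most 10 in all, crops included, and the job is handed in when it is done.

```bash
ls; mkdir -p pics
cat > h.py <<'E'
import numpy as np, cv2
from workcell import bot, vision, workorder
from scipy.spatial.transform import Rotation as R
def cam(n):
    o=bot.get_obs(); p=vision.camera(n); K=np.array(p["K"])
    if n=="wrist":
        T=np.eye(4);T[:3,:3]=R.from_quat(o["tool_rot"]).as_matrix();T[:3,3]=o["eef_pos"]
        W=T@np.array(p["tool_from_camera"])
    else:
        W=np.eye(4);r=cv2.Rodrigues(np.array(p["rvec"],float))[0];W[:3,:3]=r.T;W[:3,3]=-r.T@np.array(p["tvec"]).ravel()
    return p,K,W
def ray_z(K,W,uv,z):
    d=W[:3,:3]@np.linalg.inv(K)@np.array([uv[0],uv[1],1.]);return W[:3,3]+d*(z-W[2,3])/d[2]
def cloud(p,K,W):
    z=p["z_map"];v,u=np.mgrid[:480,:640];P=np.stack([(u-K[0,2])/K[0,0]*z,(v-K[1,2])/K[1,1]*z,z],-1)
    return P@W[:3,:3].T+W[:3,3]
E
cat > a.py <<'E'
from h import *
Z={"pin_head":.137,"tube_mouth":.111,"keeper_knob":.174,"keeper_hinge":.15,"rack":0,"jig":0,"hold_pin":.112,"short_pin":.112,"thin_pin":.112}
o=bot.get_obs();print(o["clock"],o["eef_pos"],o["tool_rot"],o["ft_force"])
for c in ["scene","side","wrist"]:
    p,K,W=cam(c);cv2.imwrite(f"pics/{c}0.png",p["image"]);print(c,W[:3,3].round(3))
    for q,z in Z.items():
        for r in vision.place_of(p,q)[:2]: print(q,np.round(r["position"],1),round(r["score"],2),ray_z(K,W,r["position"],z).round(4))
E
python3 a.py
```

```text
pics
0.0 [4.99386131e-01 2.77785737e-06 2.30415209e-01] [ 0.70712517  0.70708764 -0.00072508 -0.00073141] [-1.32940887 -0.2936752   0.25835726]
scene [ 0.107 -0.552  0.91 ]
pin_head [266.5 162. ] 0.72 [0.5013 0.3575 0.137 ]
tube_mouth [361.5 290.7] 0.97 [ 0.487  -0.1284  0.111 ]
keeper_knob [274.5 192.7] 0.26 [0.4437 0.1946 0.174 ]
keeper_hinge [386.7 264.8] 0.67 [ 0.5572 -0.1213  0.15  ]
rack [277.4 220.2] 0.91 [0.4751 0.2615 0.    ]
rack [385.3 265.1] 0.46 [ 0.6421 -0.0352  0.    ]
jig [353.6 320. ] 0.97 [ 0.4739 -0.1294  0.    ]
hold_pin [265.8 172.2] 0.49 [0.4913 0.3467 0.112 ]
short_pin [274.3 192.2] 0.53 [0.4725 0.2595 0.112 ]
thin_pin [283.1 210.3] 0.63 [0.4595 0.1856 0.112 ]
thin_pin [272.9 194.3] 0.34 [0.4654 0.254  0.112 ]
side [0.298 0.76  0.637]
pin_head [267. 354.] 0.87 [0.4964 0.3548 0.137 ]
tube_mouth [351.4 213.1] 0.68 [ 0.4837 -0.1216  0.111 ]
keeper_knob [332.5 163.6] 0.69 [ 0.5648 -0.2413  0.174 ]
keeper_hinge [323.4 196.6] 0.94 [ 0.549  -0.1093  0.15  ]
rack [300.6 375.8] 0.72 [0.475 0.272 0.   ]
jig [352.6 250.7] 0.86 [ 0.4766 -0.1287  0.    ]
hold_pin [269.1 363. ] 0.82 [0.4965 0.3497 0.112 ]
hold_pin [381.3 220.6] 0.22 [ 0.4106 -0.1082  0.112 ]
short_pin [297.1 325. ] 0.67 [0.483  0.2622 0.112 ]
short_pin [354.4 212.7] 0.43 [ 0.4771 -0.1239  0.112 ]
thin_pin [324.5 297.7] 0.78 [0.4591 0.1837 0.112 ]
wrist [0.499 0.08  0.374]
tube_mouth [292.6 369.5] 0.82 [ 0.4779 -0.1264  0.111 ]
keeper_hinge [384.4 397.5] 0.59 [ 0.5504 -0.1214  0.15  ]
jig [299.2 304.6] 0.76 [ 0.4786 -0.1237  0.    ]
thin_pin [262.9 415.4] 0.66 [ 0.4499 -0.1755  0.112 ]
```

View pics/scene0.png

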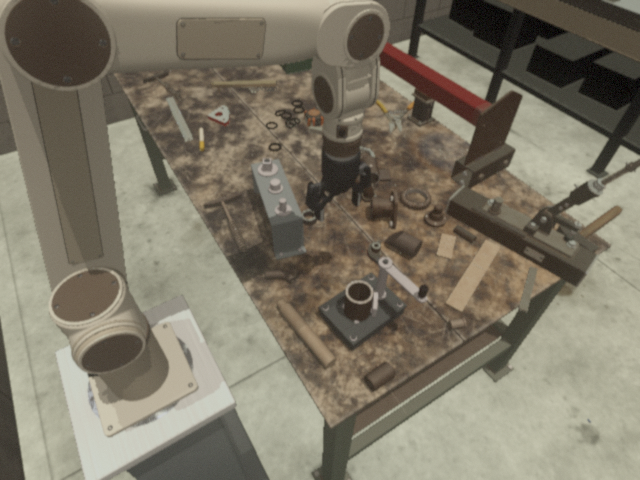

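View pics/side0.png

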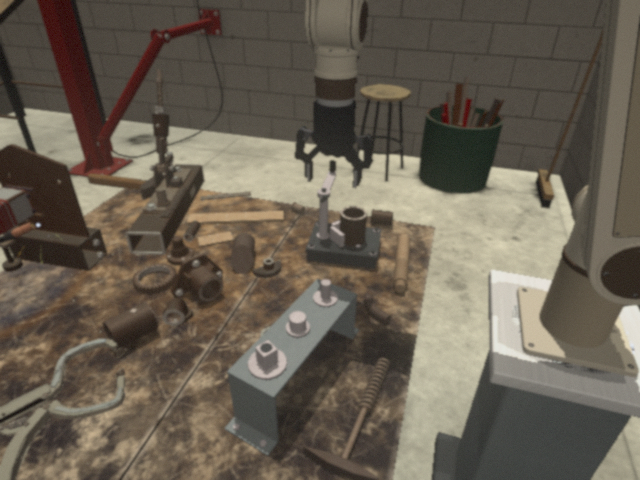

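Scene: the square-headed pin sits in the rack's far hole (266,160), the tube is at (360,292), and the keeper is open with its knob at (423,291). The side view agrees: head at (266,352), hinge at (323,197). I'll move over the pin.

```bash
python3 -m creep '[[[30,0,0],[0,0,0]],[[50,0,-5],[0,0,0]],[[50,0,-5],[0,0,0]],[[50,0,-5],[0,0,0]],[[50,0,0],[0,0,0]],[[50,0,0],[0,0,0]],[[30,0,0],[0,0,0]],[[0,0,0],[0,0,0]],[[0,0,0],[0,0,0]]]' 85
cat > b.py <<'E'
from h import *
import sys
p,K,W=cam("wrist");cv2.imwrite(f"pics/{sys.argv[1]}.png",p["image"]);print(bot.get_obs()["eef_pos"],K[0],K[1],W[:3,:].round(3))
for q,z in [("pin_head",.137),("hold_pin",.117),("short_pin",.112),("rack",0)]:
    for r in vision.place_of(p,q)[:2]: print(q,np.round(r["position"],1),round(r["score"],2),ray_z(K,W,r["position"],z).round(4))
C=cloud(p,K,W);m=(C[...,2]>.14)&(C[...,2]<.165)&(p["z_map"]>0)&(np.hypot(C[...,0]-.499,C[...,1]-.355)<.03)
P=C[m];print(len(P),P.mean(0),P.min(0),P.max(0))
if len(P)>10: 
    print(cv2.minAreaRect((P[:,:2]*1000).astype(np.float32)))
E
python3 b.py w1
```

```text
clock: 2.62
eef_pos: [0.4999, 0.3095, 0.2461]
tool_rot: [0.707, 0.707, -0.0, 0.0]
ft_force: [0.4, 0.2, -0.1]
grip_width: 0.0849
grasp_force: 0.0
[0.50001265 0.30906298 0.24625275] [361.31990284   0.         316.6226095 ] [  0.         361.31990284 238.61341137] [[ 1.    -0.001 -0.     0.499]
 [-0.001 -0.949 -0.314  0.39 ]
 [-0.     0.314 -0.949  0.388]]
pin_head [312.7 172.3] 0.74 [0.496  0.3547 0.137 ]
hold_pin [315.3 169.2] 0.66 [0.4977 0.3542 0.117 ]
rack [299.9 232.9] 0.66 [0.4798 0.2679 0.    ]
rack [271.8 355.7] 0.63 [0.4417 0.1049 0.    ]
1303 [0.49709309 0.35267339 0.14681222] [0.48138524 0.33643799 0.1400009 ] [0.5129656  0.36784062 0.14903976]
((496.9369201660156, 352.0692138671875), (24.144899368286133, 23.883167266845703), 57.10505294799805)
```

View pics/w1.png

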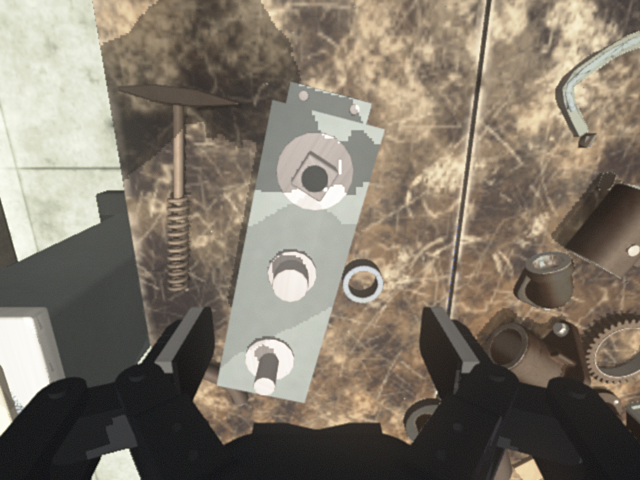

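The head shows as a diamond at (316,177): a 24 × 24 mm rectangle with its top at z = 0.147, as expected, and flats at −33°. The short and thin pins are at (291,275) and (265,370). I'll align and descend.

```bash
python3 -m creep '[[[20,-2,0],[0,0,0]],[[23,-1,0],[0,0,0.144]],[[0,0,10],[0,0,0.144]],[[0,0,10],[0,0,0.144]],[[0,0,20],[0,0,0.144]],[[0,0,20],[0,0,0]],[[0,0,20],[0,0,0]],[[0,0,18],[0,0,0]],[[0,0,14],[0,0,0]],[[0,0,12],[0,0,0]],[[0,0,0],[0,0,0]],[[0,0,0],[0,0,0]]]' 85; python3 -c "
from h import *
o=bot.get_obs();print(o['eef_pos'],o['joint_pos'],R.from_quat(o['tool_rot']).as_matrix().round(3))"
```

```text
clock: 4.38
eef_pos: [0.4974, 0.3533, 0.1229]
tool_rot: [0.879, 0.477, 0.001, -0.0]
ft_force: [0.4, 0.2, 0.3]
grip_width: 0.0846
grasp_force: 0.0
[0.49736361 0.3533398  0.12292237] [6.17660950e-01 5.18702426e-01 1.29019353e-01 1.18000951e+00
 5.58478815e-05 2.76447284e+00] [[ 0.545  0.839  0.001]
 [ 0.839 -0.545  0.001]
 [ 0.001  0.    -1.   ]]
```

Close, then lift.

```bash
python3 -m creep '[[[0,0,0],[0,0,0]],[[0,0,0],[0,0,0]],[[0,0,0],[0,0,0]],[[0,0,0],[0,0,0]],[[0,0,0],[0,0,0]],[[0,0,0],[0,0,0]]]' 0; python3 -m creep '[[[0,0,-10],[0,0,0]],[[0,0,-25],[0,0,0]],[[0,0,-30],[0,0,0]],[[0,0,-30],[0,0,0]],[[0,0,-25],[0,0,0]],[[0,0,-15],[0,0,0]],[[0,0,0],[0,0,0]],[[0,0,0],[0,0,0]]]'
```

```text
clock: 5.12
eef_pos: [0.4973, 0.3532, 0.1228]
tool_rot: [0.879, 0.477, 0.001, 0.0]
ft_force: [0.2, 0.1, 3.5]
grip_width: 0.0227
grasp_force: 60.3
clock: 6.12
eef_pos: [0.4964, 0.3526, 0.2557]
tool_rot: [0.879, 0.477, -0.001, 0.0]
ft_force: [-0.1, -0.4, -4.3]
grip_width: 0.023
grasp_force: 59.5
```

```bash
python3 -m creep '[[[0,0,-30],[0,0,0]],[[-20,10,0],[0,0,0]],[[-40,21,0],[0,0,0]],[[-50,27,0],[0,0,0]],[[-50,27,0],[0,0,0]],[[-50,27,0],[0,0,0]],[[-50,27,0],[0,0,0]],[[-50,27,0],[0,0,0]],[[-50,27,0],[0,0,0]],[[-50,27,0],[0,0,0]],[[-40,20,0],[0,0,0]],[[-20,9,0],[0,0,0]]]'; python3 -m creep '[[[0,0,0],[0,0,0]],[[0,0,0],[0,0,0]]]'
cat > c.py <<'E'
from h import *
import sys
from scipy.optimize import least_squares
p,K,W=cam("wrist");cv2.imwrite(f"pics/{sys.argv[1]}.png",p["image"])
o=bot.get_obs();print(o["eef_pos"],R.from_quat(o["tool_rot"]).as_matrix().round(3))
for q,z in [("tube_mouth",.111),("keeper_hinge",.156),("keeper_knob",.174),("pin_head",.25)]:
    for r in vision.place_of(p,q)[:2]: print(q,np.round(r["position"],1),round(r["score"],2),ray_z(K,W,r["position"],z).round(4))
C=cloud(p,K,W);m=(abs(C[...,2]-.111)<.004)&(p["z_map"]>0)&(np.hypot(C[...,0]-.482,C[...,1]+.126)<.045)
P=C[m];print(len(P),P.mean(0))
def f(t):
    r=np.hypot(P[:,0]-t[0],P[:,1]-t[1]);return np.maximum(r-.0315,0)+np.maximum(.023-r,0)
s=least_squares(f,[.482,-.126],loss="soft_l1",f_scale=.001,x_scale=.01,diff_step=1e-4);print("tube",s.x,abs(s.fun).mean())
E
python3 c.py w2
```

```text
clock: 7.62
eef_pos: [0.4486, -0.1789, 0.2859]
tool_rot: [0.88, 0.476, -0.001, -0.001]
ft_force: [0.2, 0.1, -4.8]
grip_width: 0.0232
grasp_force: 59.7
clock: 7.88
eef_pos: [0.4494, -0.1762, 0.2865]
tool_rot: [0.879, 0.477, -0.0, -0.001]
ft_force: [-0.6, 0.8, -4.6]
grip_width: 0.0227
grasp_force: 59.7
[ 0.44960783 -0.17588879  0.28671998] [[ 0.544  0.839 -0.001]
 [ 0.839 -0.544  0.001]
 [ 0.    -0.001 -1.   ]]
keeper_hinge [395.9  84.4] 0.57 [ 0.5508 -0.1196  0.156 ]
keeper_hinge [318.2 299. ] 0.28 [ 0.4148 -0.23    0.156 ]
keeper_knob [487.7 210.6] 0.63 [ 0.5616 -0.229   0.174 ]
pin_head [317.2 318.3] 0.8 [ 0.4344 -0.1983  0.25  ]
1513 [ 0.47935229 -0.12593692  0.11067518]
tube [ 0.47863821 -0.12694596] 2.12288402841961e-07
```

View pics/w2.png

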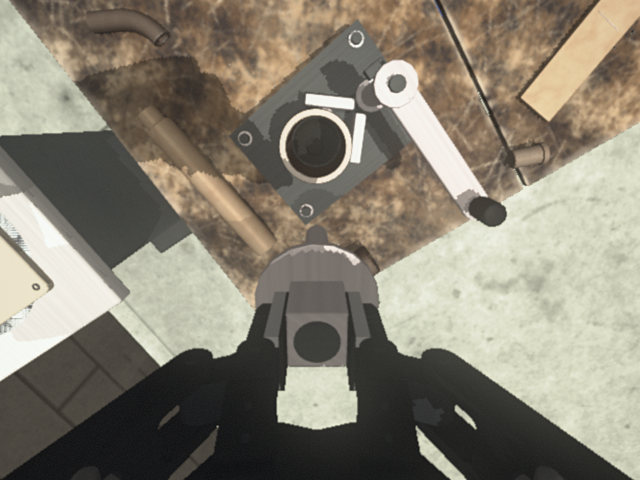

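The tube rim is at (316,145), the hinge at (396,84) and the knob at (488,211). The pin hangs straight in the fingers. I'll shift so the camera looks straight down the bore, then check depth and brightness there.

```bash
python3 -m creep '[[[-12,-1,0],[0,0,0]],[[-11,-1,0],[0,0,0]],[[0,0,0],[0,0,0]],[[0,0,0],[0,0,0]]]'; python3 c.py w3
cat > d.py <<'E'
from h import *
p,K,W=cam("wrist");C=cloud(p,K,W)
d=np.hypot(C[...,0]-.4787,C[...,1]+.127)
m=(p["z_map"]>0)&(d<.021)&(C[...,2]<.1)
print(m.sum(),np.histogram(C[...,2][m],bins=[-.05,-.01,0,.003,.006,.009,.012,.015,.02,.023,.026,.03,.04,.1]))
lo=m&(C[...,2]<.016)
if lo.sum(): print("low",lo.sum(),C[lo].mean(0))
uv=K@np.linalg.inv(W)[:3]@np.array([.4787,-.127,.05,1]);u,v=(uv[:2]/uv[2]).astype(int);print(u,v)
c=p["image"][v-40:v+40,u-40:u+40].astype(float);c=np.clip(c*4,0,255).astype(np.uint8)
cv2.imwrite("pics/bore.png",cv2.resize(c,(560,560),interpolation=cv2.INTER_CUBIC))
E
python3 d.py
```

```text
clock: 8.62
eef_pos: [0.4355, -0.1952, 0.2874]
tool_rot: [0.879, 0.477, 0.0, 0.0]
ft_force: [-0.5, 0.0, -3.8]
grip_width: 0.0226
grasp_force: 59.7
[ 0.43562664 -0.19509129  0.28734927] [[ 0.545  0.838  0.   ]
 [ 0.838 -0.545  0.   ]
 [ 0.     0.    -1.   ]]
keeper_knob [491.5 176.1] 0.96 [ 0.561  -0.2273  0.174 ]
pin_head [317.7 319.6] 0.69 [ 0.4201 -0.2187  0.25  ]
1618 [ 0.47927074 -0.12573324  0.11069778]
tube [ 0.47867878 -0.12689221] 5.049090314742774e-08
1295 (array([  0,   0,   0, 152,  65,   1,   0,   7,   5, 770, 295,   0,   0]), array([-0.05 , -0.01 ,  0.   ,  0.003,  0.006,  0.009,  0.012,  0.015,
        0.02 ,  0.023,  0.026,  0.03 ,  0.04 ,  0.1  ]))
low 219 [ 0.47421969 -0.13059891  0.00566112]
316 118
```

View pics/bore.png

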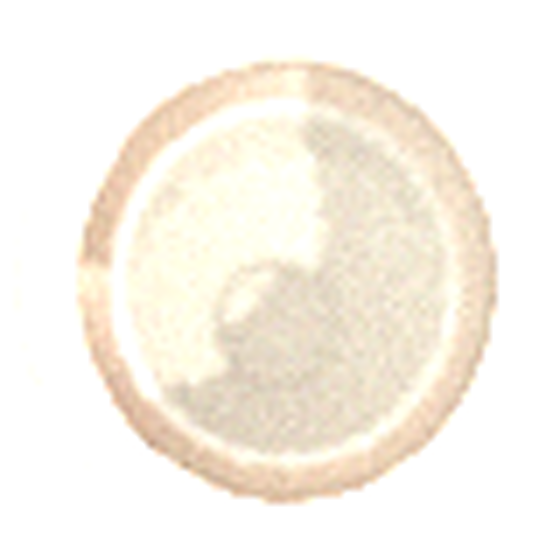

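The depth map shows the hole: 219 px at z ≈ 0.006, which is 20 mm below the bottom at 0.026. It is offset (−4.5, −3.7) mm from the tube axis, or 5.8 mm, inside the stated 4 to 7 mm. I'll start the feeling there.

```bash
python3 -m creep '[[[15,-1,0],[0,0,0]],[[25,-1,0],[0,0,0]],[[25,-1,0],[0,0,0]],[[11,0,0],[0,0,0]],[[0,0,0],[0,0,0]],[[0,0,0],[0,0,0]],[[0,0,20],[0,0,0]],[[0,0,20],[0,0,0]],[[0,0,12],[0,0,0]],[[0,0,0],[0,0,0]],[[0,0,0],[0,0,0]]]'; python3 -c "
from h import *
o=bot.get_obs();print(o['eef_pos'],o['ft_force'])
p,K,W=cam('side');cv2.imwrite('pics/s2.png',cv2.resize(p['image'][80:280,260:460],(600,600)))"
```

```text
clock: 10.3
eef_pos: [0.4749, -0.13, 0.2361]
tool_rot: [0.879, 0.477, 0.0, 0.0]
ft_force: [-0.1, -0.3, -4.9]
grip_width: 0.0225
grasp_force: 59.5
[ 0.47490815 -0.12997481  0.23611022] [-0.0579222  -0.25628108 -4.93139084]
```

View pics/s2.png

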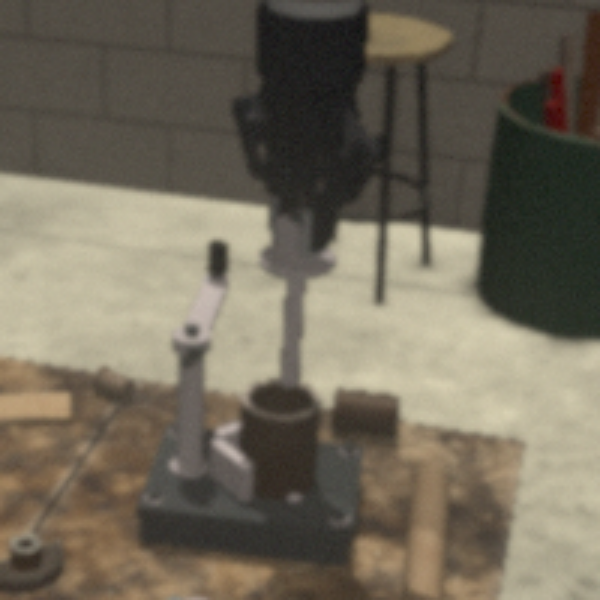

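The nose (290,385) is over the tube mouth and the pin hangs upright, parallel to the post within perspective. I'll descend to just above the bottom, then feel in small steps.

```bash
python3 -m creep '[[[0,0,15],[0,0,0]],[[0,0,20],[0,0,0]],[[0,0,20],[0,0,0]],[[0,0,18],[0,0,0]],[[0,0,12],[0,0,0]],[[0,0,5],[0,0,0]],[[0,0,0],[0,0,0]],[[0,0,0],[0,0,0]]]'; python3 -m creep '[[[0,0,2],[0,0,0]],[[0,0,1.5],[0,0,0]],[[0,0,1],[0,0,0]],[[0,0,1],[0,0,0]],[[0,0,0],[0,0,0]]]'
```

```text
clock: 11.35
eef_pos: [0.4751, -0.1298, 0.146]
tool_rot: [0.879, 0.477, 0.001, 0.001]
ft_force: [-0.4, 0.8, -4.8]
grip_width: 0.0226
grasp_force: 59.7
clock: 11.98
eef_pos: [0.4744, -0.1296, 0.1397]
tool_rot: [0.879, 0.477, -0.0, -0.0]
ft_force: [-1.0, 0.2, -3.8]
grip_width: 0.0232
grasp_force: 59.7
```

```bash
python3 -m creep '[[[0,0,1],[0,0,0]],[[0,0,1],[0,0,0]],[[0,0,0],[0,0,0]]]'; python3 -m creep '[[[0,0,1],[0,0,0]],[[0,0,1],[0,0,0]],[[0,0,0],[0,0,0]]]'
```

```text
clock: 12.35
eef_pos: [0.4744, -0.1296, 0.1377]
tool_rot: [0.879, 0.477, -0.0, -0.0]
ft_force: [0.4, -0.4, -4.6]
grip_width: 0.0229
grasp_force: 59.7
clock: 12.72
eef_pos: [0.4745, -0.1296, 0.1357]
tool_rot: [0.879, 0.477, -0.0, 0.0]
ft_force: [-0.3, 0.4, -5.7]
grip_width: 0.0231
grasp_force: 59.7
```

No contact at 4 mm below the bottom level, so the nose is in the hole. I'll keep lowering and watch the force.

```bash
python3 -m creep '[[[0,0,1.5],[0,0,0]],[[0,0,1.5],[0,0,0]],[[0,0,0],[0,0,0]]]'; python3 -m creep '[[[0,0,1.5],[0,0,0]],[[0,0,1.5],[0,0,0]],[[0,0,0],[0,0,0]]]';python3 -m creep '[[[0,0,1.5],[0,0,0]],[[0,0,1.5],[0,0,0]],[[0,0,0],[0,0,0]]]'
```

```text
clock: 13.1
eef_pos: [0.4746, -0.1297, 0.1327]
tool_rot: [0.879, 0.477, 0.0, 0.0]
ft_force: [0.6, -0.6, -4.5]
grip_width: 0.0228
grasp_force: 59.7
clock: 13.48
eef_pos: [0.4746, -0.1297, 0.1297]
tool_rot: [0.879, 0.477, 0.0, 0.0]
ft_force: [0.5, -0.2, -4.5]
grip_width: 0.0232
grasp_force: 59.8
clock: 13.85
eef_pos: [0.4746, -0.1297, 0.1267]
tool_rot: [0.879, 0.477, 0.0, 0.0]
ft_force: [1.6, -0.8, -4.9]
grip_width: 0.0227
grasp_force: 59.8
```

```bash
python3 -m creep '[[[0,0,1.5],[0,0,0]],[[0,0,1],[0,0,0]],[[0,0,0],[0,0,0]]]'; python3 -m creep '[[[0,0,1],[0,0,0]],[[0,0,1],[0,0,0]],[[0,0,0],[0,0,0]]]'; python3 -m creep '[[[0,0,0.5],[0,0,0]],[[0,0,0],[0,0,0]]]'
```

```text
clock: 14.22
eef_pos: [0.4746, -0.1297, 0.1242]
tool_rot: [0.879, 0.477, 0.0, 0.0]
ft_force: [1.1, -1.2, -4.6]
grip_width: 0.0229
grasp_force: 59.7
clock: 14.6
eef_pos: [0.4746, -0.1297, 0.1223]
tool_rot: [0.879, 0.477, 0.0, 0.0]
ft_force: [2.3, -2.2, -4.8]
grip_width: 0.0228
grasp_force: 59.7
clock: 14.85
eef_pos: [0.4746, -0.1297, 0.1218]
tool_rot: [0.879, 0.477, 0.0, 0.0]
ft_force: [1.5, -1.4, -3.8]
grip_width: 0.0229
grasp_force: 59.7
```

```bash
python3 -m creep '[[[0,0,0.5],[0,0,0]],[[0,0,0],[0,0,0]]]'; python3 -m creep '[[[0,0,0.3],[0,0,0]],[[0,0,0],[0,0,0]]]'
```

```text
clock: 15.1
eef_pos: [0.4746, -0.1296, 0.1215]
tool_rot: [0.879, 0.477, 0.0, 0.0]
ft_force: [0.5, -2.1, -2.4]
grip_width: 0.0231
grasp_force: 60.1
clock: 15.35
eef_pos: [0.4746, -0.1296, 0.1214]
tool_rot: [0.879, 0.477, 0.0, 0.0]
ft_force: [0.2, -0.9, 0.2]
grip_width: 0.0229
grasp_force: 60.3
```

The collar is on the rim. I'll release and rise, keeping the opening moderate because of the post.

```bash
python3 -m creep '[[[0,0,0],[0,0,0]],[[0,0,0],[0,0,0]],[[0,0,0],[0,0,0]],[[0,0,0],[0,0,0]],[[0,0,-5],[0,0,0]],[[0,0,-20],[0,0,0]],[[0,0,-30],[0,0,0]],[[0,0,-40],[0,0,0]],[[-20,0,-30],[0,0,0]],[[-20,0,0],[0,0,0]],[[0,0,0],[0,0,0]],[[0,0,0],[0,0,0]]]' 45
cat > e.py <<'E'
from h import *
p,K,W=cam("wrist");cv2.imwrite("pics/w4.png",p["image"])
for q,z in [("pin_head",.131),("keeper_hinge",.156),("keeper_knob",.174)]:
    for r in vision.place_of(p,q)[:1]: print(q,np.round(r["position"],1),round(r["score"],2),ray_z(K,W,r["position"],z).round(4))
C=cloud(p,K,W);ok=p["z_map"]>0
d=np.hypot(C[...,0]-.4742,C[...,1]+.1306)
for a,b in [(.113,.122),(.140,.150)]:
    m=ok&(d<.04)&(C[...,2]>a)&(C[...,2]<b);P=C[m];A=np.c_[P[:,:2]-P[:,:2].mean(0),np.ones(len(P))]
    print(a,len(P),np.median(P,0).round(4),"slope,z",np.linalg.lstsq(A,P[:,2],rcond=None)[0].round(4))
m=ok&(C[...,2]>.18)&(C[...,2]<.193)&(np.hypot(C[...,0]-.561,C[...,1]+.228)<.03);print("knob",m.sum(),C[m].mean(0),C[m].min(0),C[m].max(0))
E
python3 e.py
```

```text
clock: 16.85
eef_pos: [0.4527, -0.1629, 0.2459]
tool_rot: [0.879, 0.477, 0.0, -0.0]
ft_force: [0.3, 0.5, -0.1]
grip_width: 0.0452
grasp_force: 0.0
pin_head [316.6 178.6] 0.66 [ 0.4736 -0.1293  0.131 ]
keeper_hinge [415.1  99.7] 0.93 [ 0.5511 -0.1186  0.156 ]
keeper_knob [520.  244.6] 0.73 [ 0.5617 -0.2279  0.174 ]
0.113 3214 [ 0.4775 -0.125   0.1153] slope,z [-0.0017 -0.0017  0.1153]
0.14 1254 [ 0.474  -0.1291  0.1455] slope,z [-0.0126 -0.0198  0.1455]
knob 809 [ 0.55981741 -0.22620831  0.18639533] [ 0.55148902 -0.23697891  0.18002881] [ 0.5693364  -0.21876352  0.18990553]
```

View pics/w4.png

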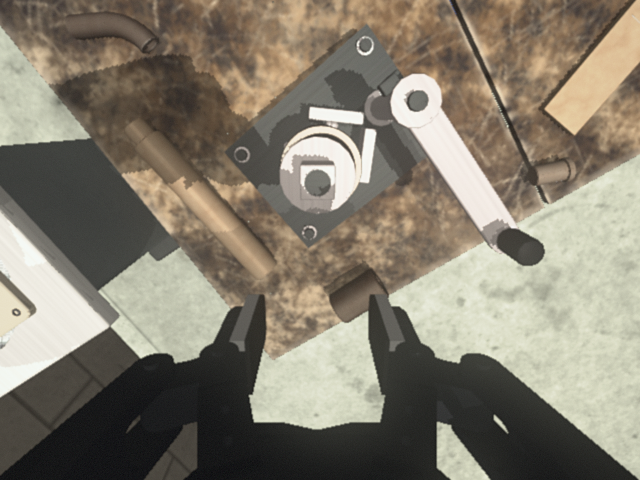

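The pin is home: its collar is level at z = 0.115 (pixel 318,172) and its head top is level at 0.1455. The knob is at (520,245) and the hinge at (415,100), which gives a radius of 109 mm and a keeper angle of about 1.54. I'll go over the knob with the fingers along its tangent.

```bash
python3 -m creep '[[[1,20,0],[0,0,0]],[[1,40,0],[0,0,0]],[[1,40,0],[0,0,0]],[[1.5,26,0],[0,0,0]],[[0,0,0],[0,0,-0.166]],[[0,0,0],[0,0,-0.166]],[[0,0,0],[0,0,-0.166]],[[0,0,0],[0,0,-0.166]],[[0,0,10],[0,0,0]],[[0,0,15],[0,0,0]],[[0,0,0],[0,0,0]],[[0,0,0],[0,0,0]]]'
python3 - <<'E'
from h import *
p,K,W=cam("wrist");cv2.imwrite("pics/w5.png",p["image"]);print(R.from_quat(bot.get_obs()["tool_rot"]).as_matrix().round(3))
for r in vision.place_of(p,"keeper_knob")[:2]: print(np.round(r["position"],1),r["score"],ray_z(K,W,r["position"],.174).round(4))
E
```

```text
clock: 18.55
eef_pos: [0.5607, -0.2279, 0.2207]
tool_rot: [0.676, 0.737, -0.0, -0.0]
ft_force: [0.5, 0.1, 0.7]
grip_width: 0.0446
grasp_force: 0.0
[[-0.087  0.996  0.   ]
 [ 0.996  0.087 -0.   ]
 [-0.     0.    -1.   ]]
[320.1 267.5] 0.6 [ 0.5613 -0.2273  0.174 ]
```

View pics/w5.png

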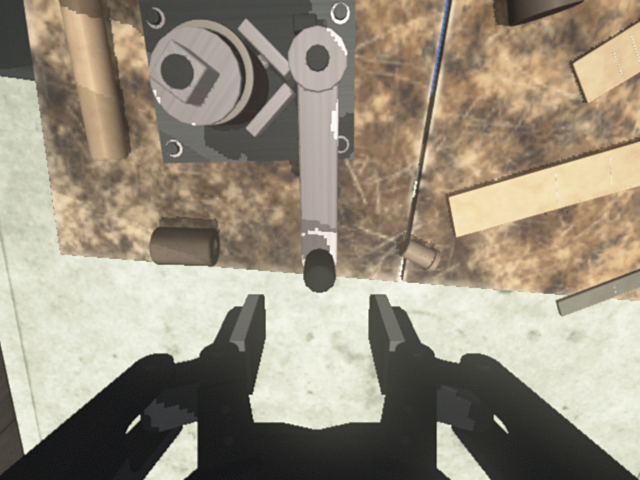

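The knob at (320,270) is centred between the fingers and the arm lies along the tool's x. I'll go down and cage it, then swing clockwise.

```bash
python3 -m creep '[[[0,0,15],[0,0,0]],[[0,0,22],[0,0,0]],[[0,0,15],[0,0,0]],[[0,0,5],[0,0,0]],[[0,0,0],[0,0,0]],[[0,0,0],[0,0,0]]]'; python3 -m creep '[[[0,0,0],[0,0,0]],[[0,0,0],[0,0,0]],[[0.2,-5.5,0],[0,0,0.05]],[[0.5,-11,0],[0,0,0.1]],[[0.5,-11,0],[0,0,0.1]],[[0.5,-11,0],[0,0,0.1]],[[0.5,-11,0],[0,0,0.1]],[[0.5,-11,0],[0,0,0.1]],[[0.5,-11,0],[0,0,0.1]],[[0.5,-11,0],[0,0,0.1]],[[0,0,0],[0,0,0]]]' 27
```

```text
clock: 19.4
eef_pos: [0.5614, -0.2282, 0.1648]
tool_rot: [0.675, 0.738, 0.0, 0.001]
ft_force: [0.0, 0.4, 0.3]
grip_width: 0.0449
grasp_force: 0.0
clock: 20.78
eef_pos: [0.4831, -0.2052, 0.1644]
tool_rot: [0.898, 0.44, 0.0, 0.0]
ft_force: [0.4, 0.7, -1.0]
grip_width: 0.0271
grasp_force: 0.0
```

```bash
python3 -m creep '[[[0.5,-11,0],[0,0,0.1]],[[0.5,-11,0],[0,0,0.1]],[[0.5,-11,0],[0,0,0.1]],[[0.5,-11,0],[0,0,0.1]],[[0.5,-11,0],[0,0,0.1]],[[0.5,-11,0],[0,0,0.1]],[[0.5,-9,0],[0,0,0.08]],[[0,0,0],[0,0,0]]]'; python3 -m creep '[[[0.2,-5.5,0],[0,0,0.05]],[[0.1,-3,0],[0,0,0.03]],[[0,0,0],[0,0,0]]]'; python3 -c "
from h import *
p,K,W=cam('wrist')
for q,z in [('keeper_knob',.174),('keeper_hinge',.156)]:
  for r in vision.place_of(p,q)[:1]: print(q,np.round(r['position'],1),r['score'],ray_z(K,W,r['position'],z).round(4))"
```

```text
clock: 21.78
eef_pos: [0.444, -0.1434, 0.1643]
tool_rot: [0.993, 0.116, 0.0, 0.0]
ft_force: [0.5, -0.7, -0.3]
grip_width: 0.0269
grasp_force: 0.0
clock: 22.15
eef_pos: [0.4424, -0.1352, 0.1641]
tool_rot: [0.997, 0.075, 0.0, 0.0]
ft_force: [-0.3, 0.3, 0.9]
grip_width: 0.0271
grasp_force: 0.2
keeper_knob [325.7 319.3] 0.93 [ 0.4431 -0.1392  0.174 ]
keeper_hinge [320.2  36.8] 0.98 [ 0.5497 -0.1206  0.156 ]
```

The knob trails by the play, about 8 mm short of the stop. I'll push gently until the force rises.

```bash
python3 -m creep '[[[0,-2,0],[0,0,0]],[[0,-2,0],[0,0,0]],[[0,-1.5,0],[0,0,0]],[[0,0,0],[0,0,0]]]'; python3 -m creep '[[[0,-1,0],[0,0,0]],[[0,-1,0],[0,0,0]],[[0,0,0],[0,0,0]]]';  python3 -m creep '[[[0,-1,0],[0,0,0]],[[0,0,0],[0,0,0]]]'
```

```text
clock: 22.8
eef_pos: [0.4412, -0.1294, 0.1639]
tool_rot: [0.997, 0.074, -0.0, -0.0]
ft_force: [0.2, -0.1, -0.5]
grip_width: 0.0272
grasp_force: 0.1
clock: 23.18
eef_pos: [0.441, -0.1275, 0.164]
tool_rot: [0.997, 0.074, -0.0, -0.0]
ft_force: [-0.5, -1.1, 0.7]
grip_width: 0.027
grasp_force: 0.2
clock: 23.42
eef_pos: [0.4409, -0.1266, 0.164]
tool_rot: [0.997, 0.074, 0.0, -0.0]
ft_force: [-0.9, 0.2, -0.2]
grip_width: 0.0268
grasp_force: 0.3
```

```bash
python3 -m creep '[[[0,-1,0],[0,0,0]],[[0,0,0],[0,0,0]]]'; python3 -m creep '[[[0,-1,0],[0,0,0]],[[0,0,0],[0,0,0]]]';  python3 -m creep '[[[0,-1,0],[0,0,0]],[[0,0,0],[0,0,0]]]'
```

```text
clock: 23.68
eef_pos: [0.4408, -0.1263, 0.164]
tool_rot: [0.997, 0.074, 0.0, 0.001]
ft_force: [0.6, -3.8, -0.5]
grip_width: 0.027
grasp_force: 1.8
clock: 23.92
eef_pos: [0.4408, -0.1262, 0.164]
tool_rot: [0.997, 0.074, 0.0, 0.002]
ft_force: [0.3, -6.4, -2.6]
grip_width: 0.0269
grasp_force: 3.3
clock: 24.18
eef_pos: [0.4408, -0.1261, 0.164]
tool_rot: [0.997, 0.074, 0.0, 0.003]
ft_force: [1.4, -8.8, -3.9]
grip_width: 0.027
grasp_force: 4.7
```

The arm is firmly on its stop. I'll ease off to the centre, open and rise.

```bash
python3 -m creep '[[[0,3,0],[0,0,0]],[[0,3.5,0],[0,0,0]],[[0,0,0],[0,0,0]]]'; python3 -m creep '[[[0,0,0],[0,0,0]],[[0,0,0],[0,0,0]],[[0,0,0],[0,0,0]],[[0,0,-10],[0,0,0]],[[0,0,-20],[0,0,0]],[[0,0,-30],[0,0,0]],[[-20,0,-30],[0,0,0]],[[-20,0,-20],[0,0,0]],[[0,0,0],[0,0,0]],[[0,0,0],[0,0,0]]]' 45
python3 - <<'E'
from h import *
p,K,W=cam("wrist");cv2.imwrite("pics/w6.png",p["image"])
for q,z in [("keeper_knob",.174),("keeper_hinge",.156),("pin_head",.131)]:
  for r in vision.place_of(p,q)[:1]: print(q,np.round(r["position"],1),round(r["score"],2),ray_z(K,W,r["position"],z).round(4))
E
```

```text
clock: 24.55
eef_pos: [0.4415, -0.1299, 0.1641]
tool_rot: [0.997, 0.074, 0.0, -0.0]
ft_force: [-0.6, 0.4, 0.1]
grip_width: 0.0274
grasp_force: 0.0
clock: 25.8
eef_pos: [0.4021, -0.1361, 0.2738]
tool_rot: [0.997, 0.074, 0.0, -0.0]
ft_force: [0.4, -0.2, 0.4]
grip_width: 0.045
grasp_force: 0.0
keeper_knob [316.  181.3] 0.92 [ 0.4415 -0.13    0.174 ]
keeper_hinge [325.7   2.2] 0.94 [ 0.5501 -0.1199  0.156 ]
```

View pics/w6.png

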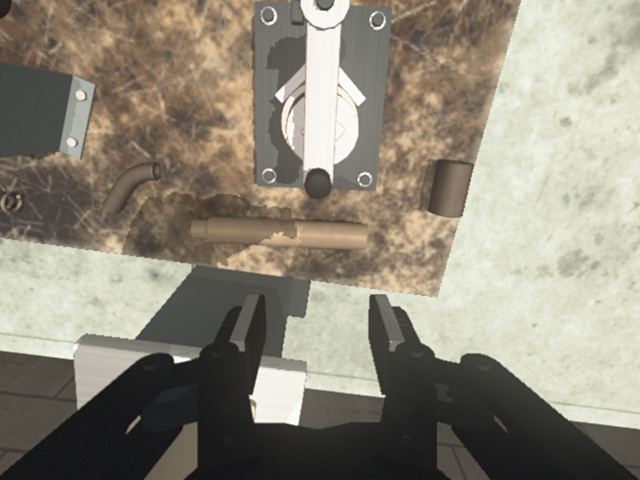

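The arm lies straight across the pin's collar and head from the hinge (325,2) to the knob (317,182), at the stop position computed earlier. The robot is clear of everything.

```bash
python3 -c "
from workcell import workorder
print(workorder.job_done())"
```

```text
the job is handed in; nothing more can be done
None
```

The job is handed in at about 26 s: the square-headed pin is home with its collar flat on the rim, and the keeper arm is over its head against the stop. No spiral search was needed, because a straight-down look with the wrist camera's depth map showed the hole and the nose went in on the first lowering.

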